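# Hold the spring clip open around the edge of the permit card

## Robot

A 6-joint arm with a two-finger parallel gripper is mounted at the origin on the work surface. World frame = base frame: x ahead of the robot, y to its left, z up, the work surface at z = 0. Lengths are in m, angles in rad, forces in N, time in s.
With the tool pointing down it reaches from about 0.375 to 0.9 m from the base axis. Payload 3.1 kg.
Tool frame: the origin (TCP) lies between the finger pads; the fingertips stand manip.finger_overhang ahead of it and the grasp point (between the pads) lies 5 mm behind it (manip.finger_overhang is the distance from the TCP to the fingertips, in m); z points along the fingers, y is the line along which they close (so a half turn about z gives the same grasp; the last joint's range is limited). The gripper opens to 85 mm and grips with 20 to 120 N. Pads are 22 mm wide; open, the fingers measure 114 mm over their backs; the gripper's body (76 mm by 85 mm) begins 54 mm behind the grasp point. The pads swing forward as they close: fully open they stand 13 mm farther back than shut.
Start: joints at [-1.387, 0.527, 1.433, -0, 1.181, -0.178], TCP at [0.222, -0.584, 0.245] pointing down, gripper open.
Joint ranges: [-3.08, 3.08], [-0.75, 2.2], [0.22, 2.44], [-1.43, 4.57], [0, 2.65], [-2.85, 2.85]. Speed limits (rad/s): [2.79, 2.79, 3.14, 3.14, 3.14, 3.14].

## Interface

Orientations are given as a unit quaternion [x, y, z, w].
In Python, from station import manip gives the robot as it stands.
- The arm moves only by the tool drive_tool, never from a script. Its argument "plan" is a list of rows, each a list of 7 numbers: the shift along the tool's x, y, z in m, then the turn, a rotation vector about the tool's x, y, z in degrees, then the opening, from -1 (shut) to 1 (fully open). In form: [[x, y, z, wx, wy, wz, gripper], ...]. A call has 1 to 10 rows; each row shifts and turns the commanded pose from where the row before left it, along the tool's axes as they then stand; what a row does not reach is not made up. A row lasts 1/10 s, in which the tool goes at most 50 mm and 8.59 degrees, less where a joint would pass 70% of its speed; a pose out of reach is approached as far as the arm can. A call is refused whole if a number of a shift passes 0.05 or a number of a turn 8.59, either way. A call with a gripper value outside its range is refused whole. The fingers move at their own pace and stop on an object; "newtons" is the grip in N (left out, the last holds). Time passes only in rows, so rows that do not move let the fingers close. It gives the time, the measured TCP pose, the force, the opening and the grip force at its end, in the units of the state.
- manip.sense(): the state, without advancing time (a new reading comes with each control period).
- manip.snapshot(name): name is "scene" or "side" or "wrist"; returns a dict with "image" (480x640x3 uint8, red, green, blue), "z_map" (480x640 float32, m along the optical axis (not along the pixel's ray), 0 where there is no reading), "fov_y" (degrees; the focal length in pixels is half the picture's height over the tangent of half this angle, whatever the lens; pixels are square), "cx", "cy" (the principal point, pixels), "extrinsics" (4x4, takes a point from camera to world coordinates); the wrist camera has in their place "mount" (4x4, takes a point from camera to tool coordinates, whose origin is the TCP and whose axes are the flange's). Camera axes: x right, y up, looking along -z (the intrinsics and any distortion apply to the point x, -y, -z); pixel columns grow to the right and rows downward; lengths in m; the calibration is good to about 2 mm. A picture is of the moment at which its call begins: read the wrist's pose just before it.
- manip.sign_off(): hands the job in; it is judged then, once.
The state is a dict: "t": time; "q": joint angles; "qd": joint speeds; "tau": joint torques, N m; "tcp_pos": TCP position; "tool_rot": TCP orientation; "force": force on the tool from outside, world axes, zero at the start; "ft_torque": the same for the moment, N m; "finger_gap": opening from 0.0 (shut) to 1.0 (fully open); "gripper_force": force on a finger pad.
Only numpy, scipy, OpenCV 4.12 (cv2) and the standard library are available. Lean on these libraries where they do the work, as an engineer would, in place of code of your own. Each camera call takes 0.05 s, during which the arm holds its last target. There are 200 camera calls.

## Task

I want to tuck a slip behind the permit card that stands in the marble block on the hall console. Pick the yellow spring clip off the wooden coaster by its levers, squeeze it wide open, and slide its gaping jaws over the card's upright edge nearest the robot, about half-way up and at least a centimetre on, with a jaw on either side. Finish while still holding it squeezed open there, clear of the card, so that I can slip the paper in; do not shift the card or disturb the other things on the console.

Things in the scene. Friction and masses are not known exactly. Their poses are not given: they have to be found in the camera images.
- clip: Yellow plastic spring clip of the clothes-peg kind (44 g), lying on its side on the coaster: 105 mm long, 28 mm tall. This body is its right (-y) half. Origin: on the steel pivot, at the underside. z up along the pivot; x from pivot to jaw tips when shut: jaws (black lips) to +x, 50 mm long, levers to -x, 55 mm long. Pinching the levers together along y opens the jaws.
- clip_arm (a joint): how far the clip is open: angle between its halves, 0 shut (sprung), 0.49 rad at the stop, where the jaw tips are 24 mm apart and the clip is rigid (a firmer grip does no harm). Pinched between two fingers both halves turn about alike: the clip's middle line is at body clip's yaw plus half this angle
- lever_left (a point): outside of the left (+y) lever, mid-height, 40 mm behind the pivot: pinch here. Shut, the levers are 46 mm wide over their outsides here (54 mm at their ends); at the stop nearly parallel, about 25 mm. About 5 N on each starts them, 10 N brings them to the stop
- lever_right (a point): outside of the right (-y) lever, mid-height, 40 mm behind the pivot: pinch here, against lever_left
- tip_left (a point): inner corner of the left (+y) jaw's tip, mid-height of the clip; it meets tip_right when the clip is shut
- tip_right (a point): inner corner of the right (-y) jaw's tip, mid-height of the clip
- coaster: round dark wooden coaster, 100 mm across, 8 mm thick, loose, under the clip; origin at the centre of its underside. It lies to the left or to the right
- card: stiff upright permit card (white with a blue band, 150 mm long, 3 mm thick) fixed in a loose marble block of 130 x 70 x 30 mm (720 g). Origin: centre of the block's underside. x runs along the card away from the robot, y is across its face. The card rises from the block's top (z 30) to z 115 mm; its near upright edge is at x -75 mm, 10 mm proud of the block's end
- card_edge (a point): the middle of the card's upright edge nearest the robot, 72.5 mm above the console, half-way between the block's top and the card's top
- fob: black plastic lock fob, 58 x 34 x 12 mm, lying flat; origin at the underside. Not to be disturbed
- vase: matte white empty vase, 100 mm across, 175 mm tall; origin at the underside. Not to be disturbed
- sunglasses: folded metal-framed sunglasses, about 135 mm wide (along y), 46 mm tall, standing on their lens rims; origin at the underside. Not to be disturbed
- keybowl: blue ceramic key bowl, 124 mm across, 40 mm tall; origin at the underside. Not to be disturbed
- torch: small metal torch lying along x, 113 mm long, 32 mm across its head; origin at the underside. Not to be disturbed
There are look-alikes about, which are no part of the job. Leave any red look-alike of the card alone.

How it is judged:
By the outcome, as a careful person would: the job done as asked, in the order asked, and still so for the second after the job is handed in, while the arm keeps its last pose, push and grip.
It also fails if it takes over 45 s, if anything falls off the work surface, if the arm or the gripper's body presses on something with over 40 N, if the wrist force passes 120 N, or if a joint passes its speed limit or range.

## Working session

There is one attempt and no reset: what is moved stays moved. The work goes in short steps, Python scripts to look and compute and a tool call to move; the robot and the scene stay as the last step left them, time stands still between calls to the robot, and variables do not carry over. Pictures are saved under pics/ and viewed, at most 10 in all, crops included, and the job is handed in when it is done.

Besides the shell and the picture viewer there is one more tool, called after "Call:" by a JSON object that holds its "fn" and its "kwargs", one argument or row to a line. drive_tool: Moves the arm, as the interface text tells. Its arguments: {"type":"object","properties":{"plan":{"type":"array"},"newtons":{"type":"number"}},"required":["plan"]}

```bash
mkdir -p pics; ls; cat > h.py <<'E'
import numpy as np, cv2, pickle
from station import manip
from scipy.spatial.transform import Rotation as R
def snap(name,fn):
    s=manip.sense(); d=manip.snapshot(name)
    if 'mount' in d:
        T=np.eye(4);T[:3,:3]=R.from_quat(s['tool_rot']).as_matrix();T[:3,3]=s['tcp_pos']
        d['E']=T@d['mount']
    else: d['E']=np.array(d['extrinsics'])
    cv2.imwrite(f'pics/{fn}.png',d['image'][:,:,::-1]); pickle.dump(d,open(f'pics/{fn}.pkl','wb')); return d
def cloud(d):
    z=d['z_map']; f=240/np.tan(np.radians(d['fov_y'])/2)
    v,u=np.mgrid[:480,:640]
    P=np.stack([(u-d['cx'])/f*z,-(v-d['cy'])/f*z,-z],-1)
    W=P@d['E'][:3,:3].T+d['E'][:3,3]; W[z==0]=np.nan; return W
def load(fn): return pickle.load(open(f'pics/{fn}.pkl','rb'))
E
python3 - <<'E'
from h import *
a=snap('scene','scene0'); b=snap('side','side0')
print({k:v for k,v in a.items() if k not in('image','z_map')}); print(b['E'],b['fov_y']); print(manip.sense(),manip.finger_overhang)
E
```

```text
pics
{'fov_y': 53.13713055298189, 'cx': 323.1405298826362, 'cy': 238.11686601279771, 'extrinsics': array([[ 0.80461752, -0.47609365,  0.3548598 ,  0.88945041],
       [ 0.59351324,  0.62646777, -0.50525258, -0.57833985],
       [ 0.01823932,  0.61714907,  0.78663483,  0.92712984],
       [ 0.        ,  0.        ,  0.        ,  1.        ]]), 'E': array([[ 0.80461752, -0.47609365,  0.3548598 ,  0.88945041],
       [ 0.59351324,  0.62646777, -0.50525258, -0.57833985],
       [ 0.01823932,  0.61714907,  0.78663483,  0.92712984],
       [ 0.        ,  0.        ,  0.        ,  1.        ]])}
[[-0.8070662   0.43086746 -0.40372935  0.07191382]
 [-0.59011026 -0.56501465  0.57665269  0.60894454]
 [ 0.02034788  0.70364173  0.71026353  0.85323228]
 [ 0.          0.          0.          1.        ]] 49.44560873287336
{'t': 0.1, 'q': array([-1.38651948e+00,  5.28390902e-01,  1.43376186e+00, -2.07294267e-05,
        1.18140607e+00, -1.78494629e-01]), 'qd': array([ 1.57322721e-04, -2.01937333e-03, -3.62126545e-03,  1.92811384e-03,
       -9.37638890e-05,  8.34310105e-04]), 'tau': array([-2.63431696e-05, -4.43305600e+01, -1.78585678e+01, -1.07427056e-04,
        3.89685025e-03,  2.64333494e-05]), 'tcp_pos': array([ 0.2217032 , -0.58370168,  0.24442449]), 'tool_rot': array([ 9.83593473e-01,  1.80396545e-01, -1.24271275e-05, -9.83059578e-04]), 'force': array([ 0.44292683, -0.04872164,  0.23454749]), 'ft_torque': array([-0.04266825, -0.03478577, -0.03143347]), 'gripper_force': 0.0, 'finger_gap': 0.9986534752033195} 0.014
```

View pics/scene0.png

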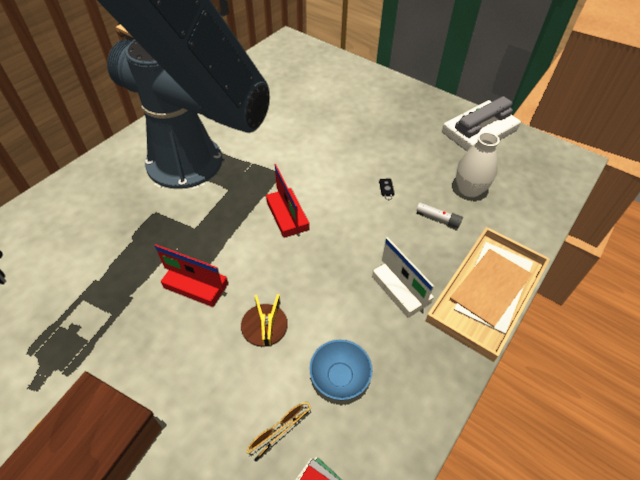

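View pics/side0.png

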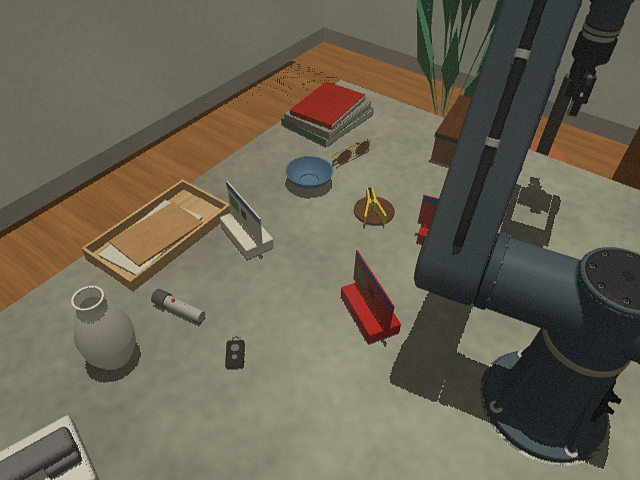

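Scene: the wanted card is the white block with white/blue card at (405,275). The red look-alikes at (190,275) and (288,200) are excluded. The only yellow clip is on the coaster at (265,320), with its jaws toward the bottom at about (266,342). The wooden box and tray are scenery. I'll check this in a close crop and measure.

```bash
python3 - <<'E'
from h import *
ims=[]
for n,(u0,v0) in {'scene0':(235,225),'side0':(200,170)}.items():
    d=load(n); W=cloud(d); im=d['image']; ims.append(cv2.resize(im[v0:v0+115,u0:u0+210],None,fx=3.8,fy=2.6*1.0 if 0 else 2.6,interpolation=cv2.INTER_CUBIC)[:, :])
    hsv=cv2.cvtColor(im,cv2.COLOR_RGB2HSV)
    m=(hsv[...,0]>20)&(hsv[...,0]<35)&(hsv[...,1]>180)&(hsv[...,2]>100)&(W[...,2]>.0)&(W[...,2]<.07)
    P=W[m];P=P[np.linalg.norm(P-np.nanmedian(P,0),axis=1)<.1]
    print(n,'yellow',len(P),P.min(0),P.max(0),np.median(P,0))
    c=np.median(P,0)
    Q=W.reshape(-1,3);Q=Q[np.linalg.norm(Q[:,:2]-c[:2],axis=1)<.09]
    q=Q[(Q[:,2]>.004)&(Q[:,2]<.014)];print(' coaster bbox',q.min(0),q.max(0))
    # clip principal axis of top layer
    t=Q[(Q[:,2]>.028)&(Q[:,2]<.05)]; print(' top n',len(t),t.mean(0)); np.save(n+'_clip.npy',t)
    # card
    w0=W[262,408] if n=='scene0' else W[212,243]
    print(' cardpt',w0)
    Q=W.reshape(-1,3);Q=Q[np.linalg.norm(Q[:,:2]-w0[:2],axis=1)<.12]
    k=Q[(Q[:,2]>.045)&(Q[:,2]<.13)]
    for _ in range(3):
        mu=k.mean(0);U=np.linalg.svd(k[:,:2]-mu[:2],full_matrices=0)[2][0]
        s=(k[:,:2]-mu[:2])@U; r=(k[:,:2]-mu[:2])@np.array([-U[1],U[0]]); k=k[abs(r)<3*r.std()+.001]
    s=(k[:,:2]-mu[:2])@U
    print(' card',len(k),mu,U,np.degrees(np.arctan2(U[1],U[0])),mu[:2]+U*np.percentile(s,.5),mu[:2]+U*np.percentile(s,99.5),k[:,2].max(),r.std())
    b=Q[(Q[:,2]>.026)&(Q[:,2]<.034)];print(' block top',b.mean(0),cv2.minAreaRect(b[:,:2].astype(np.float32)))
    for nm,(u,v) in ({'fob':(387,187),'vase':(478,170),'sung':(280,430),'bowl':(340,372),'torch':(440,215),'red1':(288,205),'red2':(190,270),'tray':(440,315)} if n=='scene0' else {}).items(): print('  ',nm,W[v,u].round(3))
cv2.imwrite('pics/crop.png',np.vstack(ims)[:,:,::-1])
E
```

```text
scene0 yellow 266 [ 0.46303628 -0.28868511  0.00406398] [ 0.55487683 -0.18993738  0.03854086] [ 0.52187869 -0.24765146  0.03372935]
 coaster bbox [ 0.46343288 -0.29975838  0.00400735] [ 0.58762413 -0.19194501  0.01379026]
 top n 323 [ 0.51867853 -0.24611657  0.0340362 ]
 cardpt [7.00676691e-01 3.03433247e-04 1.13538623e-01]
 card 1157 [0.70334012 0.00157991 0.08286662] [ 0.94209314 -0.33535132] -19.59390322216139 [0.63007891 0.02765827] [ 0.77083469 -0.02244573] 0.11636411222776355 0.0010218574688532576
 block top [ 0.71486562 -0.0090514   0.02895663] ((0.7178598046302795, 0.006131619215011597), (0.17182248830795288, 0.12364556640386581), 14.794663429260254)
   fob [0.509 0.25  0.013]
   vase [0.697 0.352 0.107]
   sung [ 0.683 -0.403  0.026]
   bowl [ 0.703 -0.24   0.004]
   torch [0.671 0.237 0.025]
   red1 [0.369 0.01  0.059]
   red2 [ 0.323 -0.268  0.064]
   tray [ 0.803 -0.004  0.006]
side0 yellow 106 [ 0.46284418 -0.28809169  0.00761941] [ 0.54953369 -0.18990831  0.04019167] [ 0.51274205 -0.24412165  0.03444294]
 coaster bbox [ 0.45852722 -0.3003899   0.00400692] [ 0.55755362 -0.18703214  0.01387105]
 top n 206 [ 0.50918724 -0.24243783  0.03354292]
 cardpt [0.69755701 0.00559857 0.0776192 ]
 card 761 [0.69328744 0.00615898 0.08283166] [-0.94331146  0.33190885] 160.6153238802163 [ 0.76877317 -0.02040106] [0.62667637 0.02959642] 0.11647228153694733 0.000925227383656028
 block top [0.70673406 0.01769235 0.02864375] ((0.7124854922294617, 0.010095067322254181), (0.17654642462730408, 0.12791213393211365), 13.37450885772705)
```

View pics/crop.png

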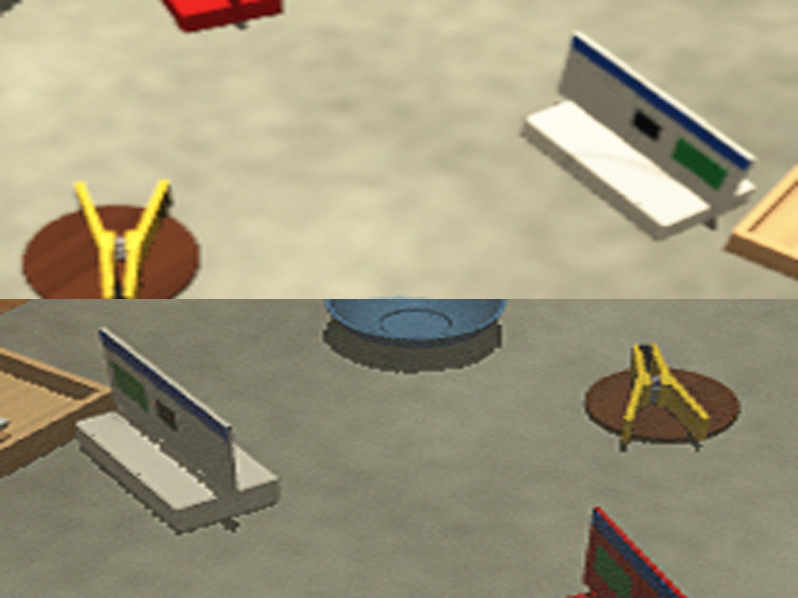

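The crop confirms it: the white-block card's near edge (blue band on top) is at scene pixel (386,242). The yellow clip's levers are at (256,297) and (279,296), and its pivot is at (267,319).

```bash
cat >> h.py <<'E'
def px(d,u,v,z):
    f=240/np.tan(np.radians(d['fov_y'])/2); r=d['E'][:3,:3]@np.array([(u-d['cx'])/f,-(v-d['cy'])/f,-1]); o=d['E'][:3,3]
    return o+r*(z-o[2])/r[2]
def togo(pos,yaw):
    # tool down, tool x at yaw (deg): shift in tool axes as they stand, then turn rotvec (deg)
    s=manip.sense(); Rc=R.from_quat(s['tool_rot'])
    Rt=R.from_euler('z',yaw,degrees=True)*R.from_euler('x',180,degrees=True)
    print('now',s['tcp_pos'].round(4),'yaw',np.degrees(np.arctan2(*Rc.as_matrix()[[1,0],0])).round(2),'z',Rc.as_matrix()[:,2].round(4),'gap',round(s['finger_gap'],3),'t',s['t'],'F',s['force'].round(1))
    print('shift cur axes',Rc.inv().apply(np.array(pos)-s['tcp_pos']).round(4),'turn',np.degrees((Rc.inv()*Rt).as_rotvec()).round(2),'world',(np.array(pos)-s['tcp_pos']).round(4))
E
python3 - <<'E'
from h import *
a=load('scene0');b=load('side0')
for n,d,L in(('scene',a,[(256,297),(279,296),(267,319)]),('side',b,[(365.5,216),(385.5,214.6),(372,203),(369,188.5)])):
    for p in L: print(n,p,px(d,*p,.036).round(4))
for y in (-45,-20): togo((.48,-.23,.24),y)
print(manip.snapshot('wrist')['mount'].round(3))
E
```

```text
scene (256, 297) [ 0.468  -0.2225  0.036 ]
scene (279, 296) [ 0.5058 -0.1909  0.036 ]
scene (267, 319) [ 0.5214 -0.2487  0.036 ]
side (365.5, 216) [ 0.4966 -0.189   0.036 ]
side (385.5, 214.6) [ 0.462  -0.2216  0.036 ]
side (372, 203) [ 0.509  -0.2374  0.036 ]
side (369, 188.5) [ 0.5437 -0.279   0.036 ]
now [ 0.2217 -0.5837  0.2444] yaw 20.79 z [-4.0e-04  1.9e-03 -1.0e+00] gap 0.999 t 0.1 F [ 0.4 -0.   0.2]
shift cur axes [ 0.367 -0.239  0.005] turn [-1.100e-01  5.000e-02  6.579e+01] world [ 0.2583  0.3537 -0.0044]
now [ 0.2217 -0.5837  0.2444] yaw 20.79 z [-4.0e-04  1.9e-03 -1.0e+00] gap 0.999 t 0.1 F [ 0.4 -0.   0.2]
shift cur axes [ 0.367 -0.239  0.005] turn [-1.100e-01  2.000e-02  4.079e+01] world [ 0.2583  0.3537 -0.0044]
[[ 0.     0.953  0.304  0.078]
 [ 1.     0.    -0.001 -0.   ]
 [-0.001  0.304 -0.953 -0.129]
 [ 0.     0.     0.     1.   ]]
```

Call:
{"fn": "drive_tool", "kwargs": {
  "plan": [
    [0.038,-0.025,0,0,0,0,1],
    [0.038,-0.025,0,0,0,0,1],
    [0.038,-0.025,0,0,0,0,1],
    [0.038,-0.025,0,0,0,0,1],
    [0.038,-0.025,0,0,0,0,1],
    [0.038,-0.025,0,0,0,0,1],
    [0.038,-0.025,0,0,0,0,1],
    [0.038,-0.025,0,0,0,0,1],
    [0.038,-0.025,0,0,0,0,1],
    [0.038,-0.025,0,0,0,0,1]
  ]
}}

```text
t: 1.15
tcp_pos: [0.4891, -0.214, 0.2452]
tool_rot: [0.984, 0.18, -0.0, -0.0]
force: [-0.2, -0.4, 0.5]
finger_gap: 1.004
gripper_force: 0.0
```

Call:
{"fn": "drive_tool", "kwargs": {
  "plan": [
    [0,0,0,0,0,8,1],
    [0,0,0,0,0,8,1],
    [0,0,0,0,0,8,1],
    [0,0,0,0,0,8,1],
    [0,0,0,0,0,8,1],
    [0,0,0,0,0,8,1],
    [0,0,0,0,0,8,1],
    [0,0,0,0,0,8,1],
    [0,0,0,0,0,7,1],
    [0,0,0,0,0,0,1]
  ]
}}

```text
t: 2.15
tcp_pos: [0.4882, -0.2156, 0.2451]
tool_rot: [0.906, -0.424, -0.0, -0.0]
force: [0.7, 0.4, 0.7]
finger_gap: 1.004
gripper_force: 0.0
```

```bash
python3 - <<'E'
from h import *
d=snap('wrist','w1'); togo((.49,-.215,.2),-50); print(d['cx'],d['cy'],d['fov_y'])
cv2.imwrite('pics/w1b.png',cv2.resize(d['image'],(800,600))[:,:,::-1])
E
```

```text
now [ 0.4882 -0.2156  0.2451] yaw -50.07 z [-4.e-04  3.e-04 -1.e+00] gap 1.001 t 2.2 F [ 0.3 -0.6  0.5]
shift cur axes [ 0.0007 -0.0018  0.0451] turn [ 0.01  0.03 -0.07] world [ 0.0018  0.0006 -0.0451]
318.6862983607033 237.8788951041693 71.55671975126435
```

View pics/w1b.png

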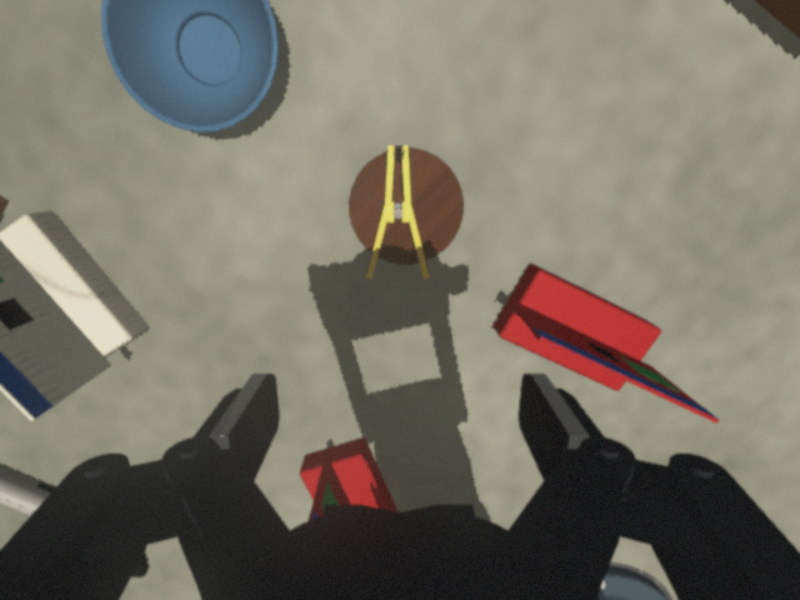

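The wrist view shows the clip nearly aligned with the tool: jaw tip (398,147), pivot (398,211), lever ends (371,277) and (427,277), in the 800×600 picture.

```bash
python3 - <<'E'
from h import *
d=load('w1')
g=lambda u,v,z=.036: px(d,u*.8,v*.8,z)
J=g(398,147);P=g(398,210.5);A=g(371,277);B=g(427,277);M=(A+B)/2
print(J,P,A,B,M,'lens',np.linalg.norm(J-P),np.linalg.norm(P-M),np.linalg.norm(A-B))
ax=(J-M);yaw=np.degrees(np.arctan2(ax[1],ax[0]));u=ax/np.linalg.norm(ax);print('yaw',yaw)
G=J-u*.090; print('grasp',G, 'from M',M+u*.015)
C=g(406,206,.008);print('coaster',C, 'edge dist',np.linalg.norm((G-C)[:2]))
Gm=(G+M+u*.015)/2
togo((*Gm[:2],.1),yaw)
W=cloud(d); ms=W[int(210*.8)-3:int(210*.8)+4,int(398*.8)-3:int(398*.8)+4,2];print(np.nanmax(ms))
E
```

```text
[ 0.54658779 -0.28461711  0.036     ] [ 0.51598612 -0.24787019  0.036     ] [ 0.49822527 -0.19109027  0.036     ] [ 0.46207024 -0.22120804  0.036     ] [ 0.48014776 -0.20614915  0.036     ] lens 0.047820475777627366 0.05500030287953055 0.047055991846816476
yaw -49.744893934862716
grasp [ 0.48843051 -0.21593137  0.036     ] from M [ 0.48984064 -0.21759678  0.036     ]
coaster [ 0.5112777  -0.25299455  0.008     ] edge dist 0.04353933363519979
now [ 0.4882 -0.2156  0.2451] yaw -50.07 z [-4.e-04  3.e-04 -1.e+00] gap 1.001 t 2.2 F [ 0.3 -0.6  0.5]
shift cur axes [0.0015 0.     0.1451] turn [ 0.01  0.03 -0.33] world [ 0.0009 -0.0012 -0.1451]
0.03973169644324198
```

Call:
{"fn": "drive_tool", "kwargs": {
  "plan": [
    [0.0015,0,0.03,0,0,0,1],
    [0,0,0.04,0,0,0,1],
    [0,0,0.04,0,0,0,1],
    [0,0,0.04,0,0,0,1],
    [0,0,0.03,0,0,0,1],
    [0,0,0.02,0,0,0,1],
    [0,0,0.01,0,0,0,1],
    [0,0,0.01,0,0,0,1],
    [0,0,0,0,0,0,1],
    [0,0,0,0,0,0,1]
  ],
  "newtons": 40
}}

```text
t: 3.2
tcp_pos: [0.4898, -0.2172, 0.0259]
tool_rot: [0.906, -0.424, 0.001, 0.0]
force: [0.2, -0.4, 0.1]
finger_gap: 1.002
gripper_force: 0.0
```

Call:
{"fn": "drive_tool", "kwargs": {
  "plan": [
    [0,0,0,0,0,0,0.5],
    [0,0,0,0,0,0,0.3],
    [0,0,0,0,0,0,0.1],
    [0,0,0,0,0,0,-0.1],
    [0,0,0,0,0,0,-0.3],
    [0,0,0,0,0,0,-0.5],
    [0,0,0,0,0,0,-0.7],
    [0,0,0,0,0,0,-1],
    [0,0,0,0,0,0,-1],
    [0,0,0,0,0,0,-1]
  ]
}}

```text
t: 4.2
tcp_pos: [0.4899, -0.2172, 0.027]
tool_rot: [0.906, -0.424, 0.001, 0.0]
force: [-1.5, 0.7, 11.6]
finger_gap: 0.273
gripper_force: 40.1
```

```bash
python3 - <<'E'
from h import *
d=snap('wrist','w2'); togo((.49,-.215,.2),-50); print(manip.sense()['gripper_force'])
E
```

```text
now [ 0.4899 -0.2172  0.027 ] yaw -50.2 z [ 0.0017 -0.0013 -1.    ] gap 0.279 t 4.25 F [-1.3  0.6 10.4]
shift cur axes [-0.0012 -0.0016 -0.173 ] turn [-0.03 -0.12 -0.2 ] world [1.00e-04 2.20e-03 1.73e-01]
40.08934557437897
```

View pics/w2.png

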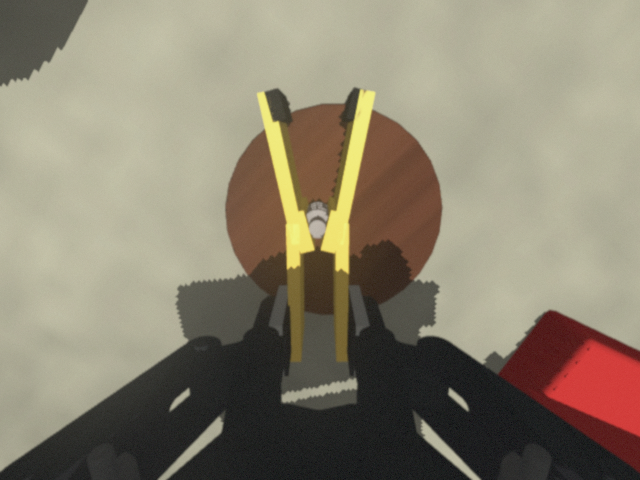

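The clip is held at its stop with the jaws open, tips at (270,95) and (365,95). I'll lift it.

Call:
{"fn": "drive_tool", "kwargs": {
  "plan": [
    [0,0,-0.003,0,0,0,-1],
    [0,0,-0.007,0,0,0,-1],
    [0,0,-0.015,0,0,0,-1],
    [0,0,-0.025,0,0,0,-1],
    [0,0,-0.03,0,0,0,-1],
    [0,0,-0.03,0,0,0,-1],
    [0,0,-0.03,0,0,0,-1],
    [0,0,-0.01,0,0,0,-1],
    [0,0,0,0,0,0,-1],
    [0,0,0,0,0,0,-1]
  ]
}}

```text
t: 5.25
tcp_pos: [0.4887, -0.2164, 0.1745]
tool_rot: [0.906, -0.424, -0.001, -0.0]
force: [-0.0, -0.2, 0.5]
finger_gap: 0.278
gripper_force: 39.2
```

Call:
{"fn": "drive_tool", "kwargs": {
  "plan": [
    [0,0,0,0,0,-7.5,-1],
    [0,0,0,0,0,-7.5,-1],
    [0,0,0,0,0,-7.5,-1],
    [0,0,0,0,0,-7.8,-1],
    [0,0,0,0,0,0,-1],
    [0,0,0,0,0,0,-1]
  ]
}}

```text
t: 5.85
tcp_pos: [0.4886, -0.2164, 0.1739]
tool_rot: [0.985, -0.174, -0.001, -0.001]
force: [-0.0, 1.3, -0.6]
finger_gap: 0.275
gripper_force: 39.2
```

```bash
python3 - <<'E'
from h import *
d=snap('wrist','w3'); b=snap('scene','scene3'); c=snap('side','side3')
a=np.radians(-19.6);u=np.array([np.cos(a),np.sin(a)]);e=np.array([.628,.0286])
togo((*(e-u*.15),.177),-19.6)
v=np.hstack([cv2.resize(d['image'][60:380,180:460],(400,457)),cv2.resize(b['image'][190:350,230:370],(400,457))])
cv2.imwrite('pics/w3b.png',v[:,:,::-1])
# clip in tool frame from wrist depth
W=cloud(d);s=manip.sense();Rc=R.from_quat(s['tool_rot'])
T=Rc.inv().apply(np.nan_to_num(W.reshape(-1,3))-s['tcp_pos']).reshape(480,640,3)
h=cv2.cvtColor(d['image'],cv2.COLOR_RGB2HSV)
m=(h[...,0]>20)&(h[...,0]<35)&(h[...,1]>130)&(h[...,2]>60)&(abs(T[...,2])<.05)&(np.linalg.norm(T,axis=2)<.15)
K=T[m];print(len(K),K.min(0),K.max(0))
for lo,hi in((.025,.035),(.04,.05),(.06,.07),(.07,.08),(.08,.1)):
    k=K[(K[:,0]>lo)&(K[:,0]<hi)&(K[:,2]<np.percentile(K[:,2],40))]
    L=k[k[:,1]<0];Q=k[k[:,1]>0]
    print(lo,[ (x.mean(0).round(4)) if len(x) else None for x in(L,Q)])
E
```

```text
now [ 0.4891 -0.2167  0.1747] yaw -20.0 z [-1.e-03  7.e-04 -1.e+00] gap 0.276 t 6.0 F [ 0.   1.  -0.7]
shift cur axes [-0.1034 -0.277  -0.0021] turn [-0.02  0.07 -0.4 ] world [-0.0024  0.2956  0.0023]
6349 [-0.01597869 -0.01938147 -0.01101936] [0.08876704 0.01590642 0.01838245]
0.025 [array([ 0.0309, -0.01  , -0.0091]), array([ 0.0309,  0.0077, -0.0092])]
0.04 [array([ 0.0446, -0.009 , -0.0091]), array([ 0.0448,  0.0066, -0.0091])]
0.06 [array([ 0.0646, -0.0134, -0.0091]), array([ 0.0636,  0.0106, -0.0092])]
0.07 [array([ 0.0732, -0.0145, -0.0091]), array([ 0.0742,  0.0115, -0.0091])]
0.08 [array([ 0.0827, -0.0168, -0.0088]), array([ 0.0804,  0.0114, -0.0091])]
```

View pics/w3b.png

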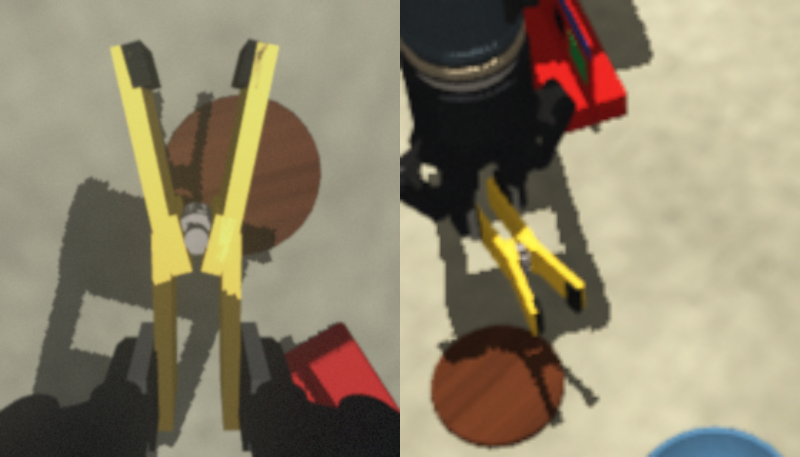

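The clip is held level and symmetric: tips about 89 mm ahead of the TCP, mid-height 5 mm below it. Next I'll move to a staging pose in front of the card edge, then descend.

Call:
{"fn": "drive_tool", "kwargs": {
  "plan": [
    [-0.0035,-0.0135,0,0,0,0,-1],
    [-0.0075,-0.0285,0,0,0,0,-1],
    [-0.0085,-0.033,0,0,0,0,-1],
    [-0.0085,-0.033,0,0,0,0,-1],
    [-0.0085,-0.033,0,0,0,0,-1],
    [-0.0085,-0.033,0,0,0,0,-1],
    [-0.0085,-0.033,0,0,0,0,-1],
    [-0.0085,-0.033,0,0,0,0,-1],
    [-0.0075,-0.025,0,0,0,0,-1],
    [-0.004,-0.011,0,0,0,-0.4,-1]
  ]
}}

```text
t: 7.0
tcp_pos: [0.5135, 0.0706, 0.1754]
tool_rot: [0.986, -0.168, -0.0, -0.0]
force: [-1.3, -0.1, -0.2]
finger_gap: 0.275
gripper_force: 39.3
```

Call:
{"fn": "drive_tool", "kwargs": {
  "plan": [
    [0,0,0,0,0,0,-1],
    [0,0,0.01,0,0,0,-1],
    [0,0,0.02,0,0,0,-1],
    [0,0,0.02,0,0,0,-1],
    [0,0,0.02,0,0,0,-1],
    [0,0,0.015,0,0,0,-1],
    [0,0,0.01,0,0,0,-1],
    [0,0,0.002,0,0,0,-1],
    [0,0,0,0,0,0,-1],
    [0,0,0,0,0,0,-1]
  ]
}}

```text
t: 8.0
tcp_pos: [0.5147, 0.0673, 0.0788]
tool_rot: [0.985, -0.17, 0.001, -0.0]
force: [0.6, 0.1, -0.9]
finger_gap: 0.274
gripper_force: 39.3
```

```bash
python3 - <<'E'
from h import *
d=snap('wrist','w4')
a=np.radians(-19.6);u=np.array([np.cos(a),np.sin(a)]);n=np.array([u[1],-u[0]]);e=np.array([.628,.0288])
togo((*(e-u*.073+n*.0012),.0775),-19.6)
W=cloud(d);s=manip.sense();Rc=R.from_quat(s['tool_rot'])
T=Rc.inv().apply(np.nan_to_num(W.reshape(-1,3))-s['tcp_pos'])
k=T[(T[:,0]>.1)&(T[:,0]<.3)&(T[:,2]<0.02)&(T[:,2]>-.06)&(abs(T[:,1])<.04)]
t=k[k[:,2]<-.03]
print('card top',len(t),t.min(0),t.max(0),np.polyfit(t[:,0],t[:,1],1)); 
t=k[k[:,2]>-.03];print('lower',len(t), t.min(0),t.max(0),np.median(t,0))
E
```

```text
now [0.5148 0.0675 0.079 ] yaw -19.53 z [ 1.6e-03 -2.0e-04 -1.0e+00] gap 0.27 t 8.05 F [ 0.2 -0.2 -1.5]
shift cur axes [ 0.0466 -0.0003  0.0015] turn [-0.02 -0.09  0.07] world [ 0.044  -0.0153 -0.0015]Traceback (most recent call last):
  File "<stdin>", line 9, in <module>
    return umr_minimum(a, axis, None, out, keepdims, initial, where)
ValueError: zero-size array to reduction operation minimum which has no identity
```

View pics/w4.png

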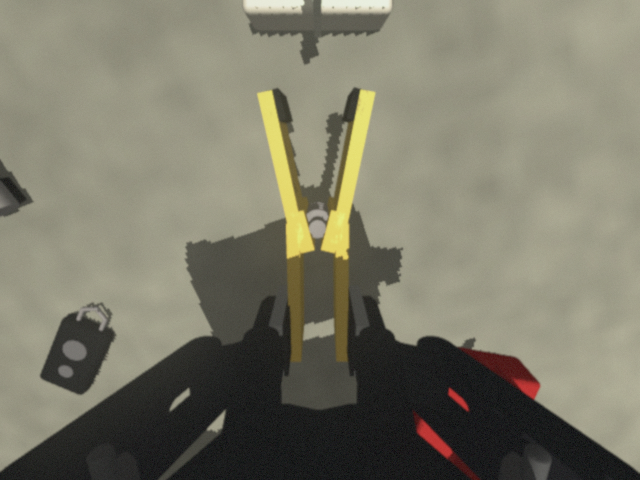

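The block's near end is centred on the jaws. The card strip at about (311,12) lies between the jaw tips at (280,95) and (352,95). I'll slide on slowly.

Call:
{"fn": "drive_tool", "kwargs": {
  "plan": [
    [0.006,0,0.001,0,0,0,-1],
    [0.008,0,0,0,0,0,-1],
    [0.008,0,0,0,0,0,-1],
    [0.008,0,0,0,0,0,-1],
    [0,0,0,0,0,0,-1],
    [0,0,0,0,0,0,-1]
  ]
}}

```text
t: 8.65
tcp_pos: [0.5426, 0.0575, 0.0772]
tool_rot: [0.986, -0.17, -0.0, -0.0]
force: [0.3, -0.6, -0.3]
finger_gap: 0.274
gripper_force: 39.3
```

```bash
python3 - <<'E'
from h import *
d=snap('wrist','w5'); b=snap('scene','scene5'); c=snap('side','side5')
a=np.radians(-19.6);u=np.array([np.cos(a),np.sin(a)]);n=np.array([u[1],-u[0]]);e=np.array([.628,.0288])
togo((*(e-u*.073+n*.0012),.0775),-19.6)
v=np.vstack([cv2.resize(d['image'][0:150,200:440],(480,300)),np.hstack([cv2.resize(b['image'][220:310,340:440],(333,300)),cv2.resize(c['image'][170:270,200:310],(330,300))])[:,:480] if 0 else np.zeros((1,480,3),np.uint8)])
x=np.hstack([cv2.resize(b['image'][220:310,350:440],(300,300)),cv2.resize(c['image'][170:260,210:300],(300,300))])
y=cv2.resize(d['image'][0:130,190:450],(600,300))
cv2.imwrite('pics/w5b.png',np.vstack([y,x])[:,:,::-1])
E
```

```text
now [0.5419 0.0578 0.0772] yaw -19.51 z [-1.e-03  1.e-04 -1.e+00] gap 0.276 t 8.8 F [ 0.3 -0.8 -1.6]
shift cur axes [ 0.0178 -0.0003 -0.0003] turn [0.01 0.06 0.09] world [ 0.0169 -0.0056  0.0003]
```

View pics/w5b.png

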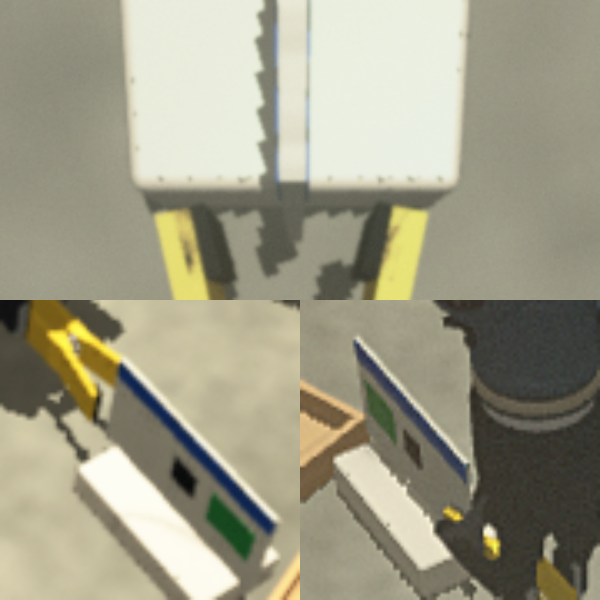

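The card is centred between the jaws, which are just short of its edge. I'll go on another 18 mm.

Call:
{"fn": "drive_tool", "kwargs": {
  "plan": [
    [0.005,0,0,0,0,0,-1],
    [0.006,0,0,0,0,0,-1],
    [0.005,0,0,0,0,0,-1],
    [0.002,0,0,0,0,0,-1],
    [0,0,0,0,0,0,-1],
    [0,0,0,0,0,0,-1]
  ]
}}

```text
t: 9.4
tcp_pos: [0.5593, 0.0516, 0.0772]
tool_rot: [0.986, -0.169, -0.0, 0.0]
force: [-0.8, -0.0, -1.4]
finger_gap: 0.277
gripper_force: 39.3
```

```bash
python3 - <<'E'
from h import *
d=snap('wrist','w6'); b=snap('scene','scene6'); c=snap('side','side6')
a=np.radians(-19.6);u=np.array([np.cos(a),np.sin(a)]);n=np.array([u[1],-u[0]]);e=np.array([.628,.0288])
togo((*(e-u*.073+n*.0012),.0775),-19.6)
s=manip.sense();Rc=R.from_quat(s['tool_rot'])
W=cloud(d);T=Rc.inv().apply(np.nan_to_num(W.reshape(-1,3))-s['tcp_pos'])
t=T[(T[:,2]<-.03)&(T[:,2]>-.045)&(T[:,0]>.04)&(abs(T[:,1])<.02)]
print('card top near end tool x',np.percentile(t[:,0],[0,1,5]) if len(t) else None,'y',np.median(t[:,1]), len(t))
h=cv2.cvtColor(d['image'],cv2.COLOR_RGB2HSV).reshape(-1,3)
k=T[(h[:,0]>20)&(h[:,0]<35)&(h[:,1]>110)&(h[:,2]>60)&(T[:,2]<-.005)&(T[:,2]>-.02)&(T[:,0]<.12)];print('clip tip x',np.percentile(k[:,0],[99,100]))
for nm in ('scene','side'):  # card stayed?
    for n2 in ('0','6'):
        Q=cloud(load(nm+n2)).reshape(-1,3);k=Q[(Q[:,2]>.1)&(Q[:,2]<.118)&(np.linalg.norm(Q[:,:2]-[.735,-.009],axis=1)<.05)];print(nm,n2,k.mean(0).round(4))
x=np.hstack([cv2.resize(b['image'][220:310,350:440],(400,400),interpolation=2),cv2.resize(d['image'][0:130,220:420],(400,260))[:,:].copy() if 0 else cv2.resize(d['image'][0:130,255:385],(400,400),interpolation=2)])
cv2.imwrite('pics/w6b.png',x[:,:,::-1])
E
```

```text
now [0.5592 0.0517 0.0773] yaw -19.51 z [-5.e-04  1.e-04 -1.e+00] gap 0.275 t 9.55 F [ 0.2 -0.3 -0.9]
shift cur axes [-0.0005 -0.0003 -0.0002] turn [0.01 0.03 0.09] world [-0.0003  0.0004  0.0002]
card top near end tool x [0.0731825  0.07348736 0.07521785] y -0.0011075496494741325 2171
clip tip x [0.08876228 0.09062879]
scene 0 [ 0.7317 -0.0083  0.109 ]
scene 6 [ 0.7303 -0.0078  0.1087]
side 0 [ 0.7278 -0.0063  0.1091]
side 6 [ 0.7277 -0.0061  0.1095]
```

View pics/w6b.png

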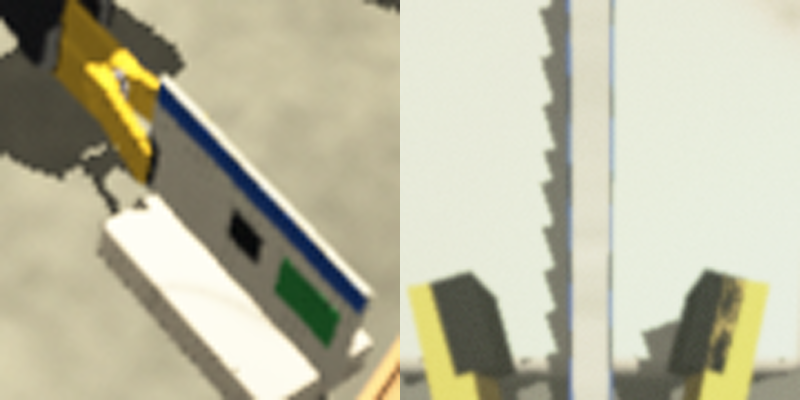

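The jaws straddle the card. The wrist depth puts the card edge about 15.5 mm inside the tips and centred to about 0.5 mm, with no contact force. The card hasn't measurably moved, and the clip is at mid-height. Handing in.

```bash
python3 -c "
from station import manip
print(manip.sign_off())"
```

```text
the job is handed in; nothing more can be done
None
```

The job is handed in: the gripper is holding the yellow clip squeezed fully open, half-way up the card's near edge. Its jaws are about 15 mm on, one on either side and not touching the card, and the card did not measurably move.

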